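# Click the hole-saw case shut

## Task

The hole saws are all back in their case: slide its red cover fully home along the rails until the steel tab at its front edge clicks over the ledge and lies flat again, then let go. The blue case is still in use, so leave its cover where it is.

Things in the scene. Friction and masses are not known exactly. Their poses are not given: they have to be found in the camera images.
- red_cover (a joint): How far the red cover (185 x 110 x 5 mm, top 51 mm above the bench) stands open, m along its rails: 0 shut at its stop, 0.090 fully open. Its black tray (216 x 130 mm, 58 mm high at the rails) is screwed to the bench. About 1 N of drag; in the last 17 mm the tab rides up the ledge (about 4 to 7 N); push it past the crest (at about 0.009) and on to the stop. Short of the crest it slides back a little.
- red_grip (a point): Centre of the white grip bar on the red cover: 14 mm thick along the rails, 50 mm wide, 30 mm tall, from 51 to 81 mm above the bench, clear all round. x is level, along the rails, in the closing direction (away from the robot, within 0.35 rad); y across the rails, z up. Pinch the bar across its thickness or push it from behind; it goes straight along x by the value of red_cover to shut.
- red_tab (a joint): Angle (rad) by which the red cover's sprung steel tab is bent up: 0 flat, as at the start and after the click; about 0.09 on the ledge's crest. The tab is a tongue 26 mm wide, 35 mm long, at the middle of the cover's front edge (the +x one, far from the robot); the ledge is the rounded steel strip on top of the tray's front wall.
- blue_grip (a point): Centre of the same white grip bar on the look-alike case with the blue cover (router bits inside), which also stands part open; sizes and axes as for red_grip. It is to stay where it is. The two cases stand side by side, in either order, their bars at least 0.2 m apart.

How it is judged (in metres and radians):
At the end, for the whole second after the job is handed in: the red cover stands within 5 mm of fully shut and at rest, its tab back down past the ledge (bent less than 0.05 rad), and the blue cover is within 15 mm of where it stood (value of joint red_cover below 0.005 m and value of joint red_tab below 0.05 rad and velocity of joint red_cover between -0.01 and 0.01 m/s and distance of blue_grip from where it was at the start of the episode below 0.015 m); the robot touches nothing.
It fails at once if the blue case's cover is moved more than 15 mm (distance of blue_grip from where it was at the start of the episode above 0.015 m).
It also fails if it takes over 32 s, if anything falls off the work surface, if the arm or the gripper's body presses on something with over 40 N, if the wrist force passes 120 N, or if a joint passes its speed limit or range.

## Robot

A 6-joint arm with a two-finger parallel gripper is mounted at the origin on the work surface. World frame = base frame: x ahead of the robot, y to its left, z up, the work surface at z = 0. Lengths are in mm, angles in rad, forces in N, time in s.
With the tool pointing down it reaches from about 275 to 1000 mm from the base axis. Payload 8.4 kg.
Tool frame: the origin (TCP) lies on the centre line of the jaws, within the pads' length; the fingertips stand r.tip_reach ahead of it and the grasp point (between the pads) lies 11 mm behind it (r.tip_reach is the distance from the TCP to the fingertips, in mm); z points along the fingers, y is the line along which they close (so a half turn about z gives the same grasp; the last joint's range is limited). The gripper opens to 85 mm and grips with 20 to 120 N. Pads are 22 mm wide; open, the fingers measure 114 mm over their backs; the gripper's body (76 mm by 85 mm) begins 54 mm behind the grasp point. The pads swing forward as they close: fully open they stand 13 mm farther back than shut.
Start: joints at [1.104, 0.353, 1.633, -0, 1.155, -0.002], TCP at [280.152, 558.698, 239.281] pointing down, gripper open.
Joint ranges: [-2.63, 2.63], [-0.92, 2.1], [0.06, 2.66], [-1.3, 4.44], [0, 2.69], [-3.02, 3.02]. Speed limits (rad/s): [2.22, 2.22, 2.79, 3.14, 3.14, 3.14].

## Interface

Orientations are given as [roll, pitch, yaw] about the fixed x, y, z axes, in that order (R = Rz(yaw) Ry(pitch) Rx(roll)).
In Python, from rig import r gives the robot as it stands.
- The arm moves only by the tool carry_out, never from a script. Its argument "targets" is a list of rows, each an object with "dp": the shift along the tool's x, y, z in mm, a list of three; "yaw": the turn about the tool's z in degrees. A call has 1 to 12 rows; each row is the pose to reach, as a shift and turn from the pose commanded when the call began, along the tool's axes at that moment; what a row does not reach only later rows make up. A row lasts 1/8 s, in which the tool goes at most 62.5 mm and 10.7 degrees, less where a joint would pass 70% of its speed; a pose out of reach is approached as far as the arm can. A call with a gripper value outside its range is refused whole. "fingers" is the opening, from -1 (shut) to 1 (fully open), so that 0 is half open, set as the call begins (left out, the last holds). The fingers move at their own pace and stop on an object; "grip_force" is the grip in N (left out, the last holds). Time passes only in rows, so rows that repeat a pose let the fingers close. It gives the time, the measured TCP pose, the force, the opening and the grip force at its end, in the units of the state.
- r.sense(): the state, without advancing time (a new reading comes with each control period).
- r.grab_frame(name): name is "scene" or "top"; returns the picture (400x640x3 uint8, red, green, blue); there is no depth.
- r.get_calibration(name): a dict with "fx", "fy", "cx", "cy" (pixels), "dist_coeffs" ([k1, k2, p1, p2, k3] as OpenCV has them; the pictures are not rectified), "rvec" (rotation vector, rad) and "tvec" (3), from world to camera coordinates, as OpenCV has them. Camera axes: x right, y down, z forward; pixel columns grow to the right and rows downward; lengths in mm; the calibration is good to about 2 mm. A picture is of the moment at which its call begins. get_calibration takes no time and is no camera call.
- r.sign_off(): hands the job in; it is judged then, once.
The state is a dict: "clock": time; "qpos": joint angles; "qvel": joint speeds; "joint_efforts": joint torques, N m; "eef_pos": TCP position; "tcp_rot": TCP orientation; "contact_force": force on the tool from outside, world axes, zero at the start; "wrist_torque": the same for the moment, N m; "opening": opening from 0.0 (shut) to 1.0 (fully open); "grasp_force": force on a finger pad.
Only numpy, scipy, OpenCV 4.12 (cv2) and the standard library are available. Lean on these libraries where they do the work, as an engineer would, in place of code of your own. Each camera call takes 0.05 s, during which the arm holds its last target. There are 200 camera calls.

## Working session

There is one attempt and no reset: what is moved stays moved. The work goes in short steps, Python scripts to look and compute and a tool call to move; the robot and the scene stay as the last step left them, time stands still between calls to the robot, and variables do not carry over. Pictures are saved under pics/ and viewed, at most 10 in all, crops included, and the job is handed in when it is done.

Besides the shell and the picture viewer there is one more tool, called after "Call:" as name(argument=value, ...) on one line, values as JSON. carry_out: Moves the arm, as the interface text tells. Its arguments: {"type":"object","properties":{"targets":{"type":"array","items":{"type":"object","properties":{"dp":{"type":"array","items":{"type":"number"}},"yaw":{"type":"number"}}}},"fingers":{"type":"number"},"grip_force":{"type":"number"}},"required":["targets"]}

```bash
mkdir -p pics
python3 - <<'E'
from rig import r
import cv2
for n in("scene","top"):
    cv2.imwrite(f"pics/{n}0.png",r.grab_frame(n)[:,:,::-1]); print(r.get_calibration(n))
s=r.sense();print(s["eef_pos"],s["tcp_rot"],s["clock"],r.tip_reach,s["opening"])
E
```

```text
{'fx': 438.40572991473454, 'fy': 438.40572991473454, 'cx': 321.04340585227357, 'cy': 197.38096969464, 'dist_coeffs': array([-0.08600553,  0.        ,  0.        ,  0.        ,  0.        ]), 'rvec': array([ 1.1946337 ,  2.2976137 , -0.96331239]), 'tvec': array([ 371.27345292, -316.62110267, 1197.15858028])}
{'fx': 431.3557838116512, 'fy': 431.3557838116512, 'cx': 320.2891525475105, 'cy': 200.31013861983934, 'dist_coeffs': array([-0.08013101,  0.        ,  0.        ,  0.        ,  0.        ]), 'rvec': array([ 2.17524928, -2.14373429,  0.12743092]), 'tvec': array([-16.55815181, 628.08056124, 834.40202203])}
[279.95220674 558.31765187 238.64416965] [-3.14033254e+00 -1.80371610e-05  2.67679625e+00] 0.1 8.0 1.0042611040504739
```

View pics/scene0.png

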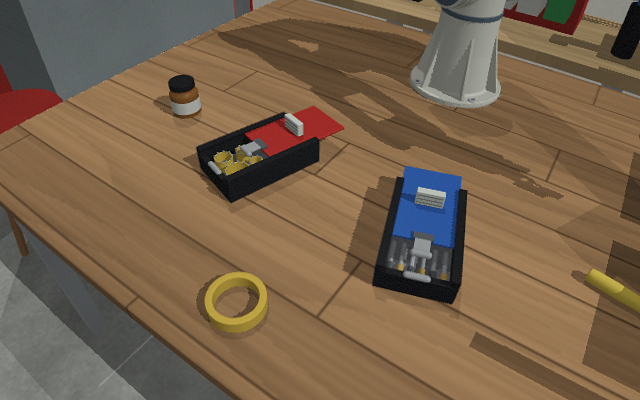

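View pics/top0.png

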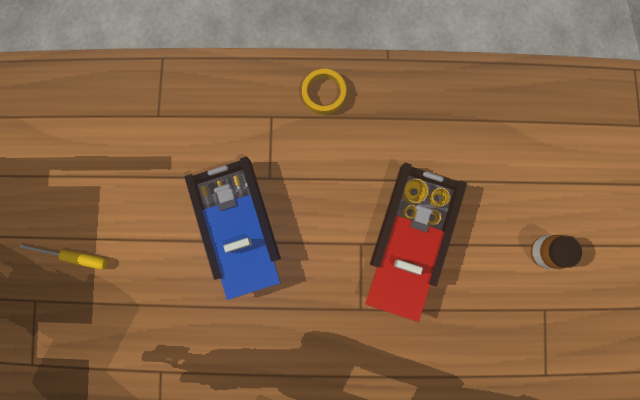

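The top view shows the red case on the right: bar at about (408,267), tab at (423,215), ledge at (433,176). The blue case is on the left with its bar at about (237,244). Next I locate the red one.

```bash
cat > h.py <<'E'
import cv2,numpy as np
from rig import r
def ray(n,px,z):
    c=r.get_calibration(n);K=np.array([[c["fx"],0,c["cx"]],[0,c["fy"],c["cy"]],[0,0,1.]])
    u=cv2.undistortPoints(np.float64(px).reshape(-1,1,2),K,c["dist_coeffs"]).reshape(-1,2)
    R=cv2.Rodrigues(c["rvec"])[0];o=-R.T@c["tvec"];d=np.c_[u,np.ones(len(u))]@R
    return o+d*((z-o[2])/d[:,2])[:,None]
def red(img):
    h=cv2.cvtColor(img,cv2.COLOR_RGB2HSV);return (((h[...,0]<6)|(h[...,0]>174))&(h[...,1]>180)&(h[...,2]>90)).astype(np.uint8)
def measure(img):
    m=red(img);n,l,s,_=cv2.connectedComponentsWithStats(m)
    y,x=np.nonzero(l==1+np.argmax(s[1:,4]))
    P=ray("top",np.c_[x,y],51)[:,:2]
    rc=cv2.minAreaRect(np.float32(P));B=cv2.boxPoints(rc)
    hull=cv2.convexHull(np.c_[x,y].astype(np.int32));k=np.zeros_like(m);cv2.fillConvexPoly(k,hull,1)
    h=cv2.cvtColor(img,cv2.COLOR_RGB2HSV)
    w=k&(h[...,1]<60)&(h[...,2]>190);n,l,s,c=cv2.connectedComponentsWithStats(w.astype(np.uint8))
    i=1+np.argmax(s[1:,4]);yy,xx=np.nonzero(l==i)
    return rc,B,c[i],ray("top",[c[i]],81)[0],cv2.minAreaRect(np.float32(ray("top",np.c_[xx,yy],81)[:,:2]))
E
python3 - <<'E'
from h import *
img=cv2.imread("pics/top0.png")[:,:,::-1].copy()
for v in measure(img):print(v)
print(ray("top",[[433,176],[423,215]],58))
print(ray("scene",[[294,125]],66))
E
```

```text
((496.1551513671875, -177.20556640625), (109.94422912597656, 184.22576904296875), 72.53777313232422)
[[ 391.7914   -202.00333 ]
 [ 567.52716  -257.28525 ]
 [ 600.5189   -152.4078  ]
 [ 424.78314   -97.125885]]
[409.24264706 267.02941176]
[ 498.22343444 -177.83004552   81.        ]
((498.5378112792969, -177.52603149414062), (46.754268646240234, 10.169707298278809), 72.26789093017578)
[[ 677.98701154 -231.87973068   58.        ]
 [ 599.54734812 -210.59759463   58.        ]]
[[ 500.56131991 -176.0742159    66.        ]]
```

Call:
carry_out(fingers=-1, targets=[{"dp":[-40,-47,0],"yaw":0},{"dp":[-79,-95,0],"yaw":-1},{"dp":[-119,-142,0],"yaw":-2},{"dp":[-159,-189,0],"yaw":-3},{"dp":[-198,-237,0],"yaw":-4},{"dp":[-238,-284,0],"yaw":-5},{"dp":[-278,-331,0],"yaw":-6},{"dp":[-317,-379,0],"yaw":-7},{"dp":[-357,-426,20],"yaw":-8},{"dp":[-396,-474,40],"yaw":-9.2},{"dp":[-436,-521,70],"yaw":-9.2},{"dp":[-476,-568,90],"yaw":-9.2}])

```text
clock: 1.6
eef_pos: [447.8, -152.1, 152.6]
tcp_rot: [3.141, -0.0, 2.837]
contact_force: [2.2, 0.2, -0.4]
opening: -0.004
grasp_force: 0.0
```

```bash
cat > st.py <<'E'
from h import *
s=r.sense();p=s["eef_pos"];u=np.array([.954,-.300]);v=np.array([.300,.954])
d=p[:2]-[498.3,-177.6]
print(s["clock"],p.round(1),s["tcp_rot"].round(3),"along",(d@u).round(1),"across",(d@v).round(1),"F",s["contact_force"].round(1),s["opening"])
E
python3 st.py
```

```text
1.6 [ 447.8 -152.1  152.6] [ 3.141 -0.     2.837] along -55.8 across 9.2 F [ 2.2  0.2 -0.4] -0.0037280078711761327
```

Call:
carry_out(targets=[{"dp":[0,0,0],"yaw":0},{"dp":[0,0,20],"yaw":0},{"dp":[0,0,45],"yaw":0},{"dp":[0,0,70],"yaw":0},{"dp":[0,0,83],"yaw":0},{"dp":[0,0,83],"yaw":0}])

```text
clock: 2.35
eef_pos: [447.6, -149.6, 70.2]
tcp_rot: [3.141, -0.002, 2.838]
contact_force: [0.0, -0.2, 1.4]
opening: 0.004
grasp_force: 0.0
```

```bash
python3 st.py
python3 - <<'E'
from h import *
a=r.grab_frame("scene");b=r.grab_frame("top")
f=lambda i,x,y:cv2.resize(i[y:y+150,x:x+200],None,fx=2,fy=3 if 0 else 2)
cv2.imwrite("pics/c1.png",np.hstack([f(a,190,50),f(b,310,150)])[:,:,::-1])
E
```

```text
2.35 [ 447.6 -149.6   70.2] [ 3.141e+00 -2.000e-03  2.838e+00] along -56.8 across 11.5 F [ 0.  -0.2  1.4] 0.0036768354359691556
```

View pics/c1.png

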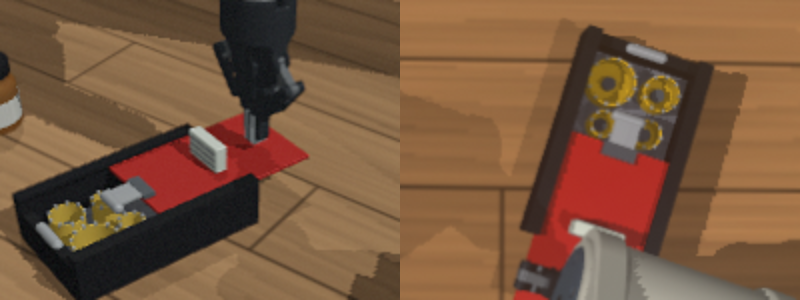

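The crops show the closed fingers behind the bar and over the red cover (left crop, fingers at about (257,130), bar at (207,148)). I'll shift 11 mm to the right and push.

Call:
carry_out(targets=[{"dp":[-5,-11,3],"yaw":0},{"dp":[-15,-11,3],"yaw":0},{"dp":[-25,-11,3],"yaw":0},{"dp":[-32,-11,3],"yaw":0},{"dp":[-38,-11,3],"yaw":0},{"dp":[-44,-11,3],"yaw":0},{"dp":[-50,-11,3],"yaw":0},{"dp":[-56,-11,3],"yaw":0},{"dp":[-62,-11,3],"yaw":0},{"dp":[-68,-11,3],"yaw":0},{"dp":[-68,-11,3],"yaw":0}])

```text
clock: 3.82
eef_pos: [510.4, -181.3, 67.7]
tcp_rot: [-3.142, 0.001, 2.837]
contact_force: [-0.1, 0.2, 0.8]
opening: 0.002
grasp_force: 0.0
```

```bash
python3 st.py
python3 - <<'E'
from h import *
a=r.grab_frame("scene");b=r.grab_frame("top")
f=lambda i,x,y:cv2.resize(i[y:y+150,x:x+200],None,fx=2,fy=2)
cv2.imwrite("pics/c2.png",np.hstack([f(a,190,50),f(b,310,150)])[:,:,::-1])
E
```

```text
3.825 [ 510.4 -181.3   67.7] [-3.142e+00  1.000e-03  2.837e+00] along 12.7 across 0.1 F [-0.1  0.2  0.8] 0.001798792881528773
```

View pics/c2.png

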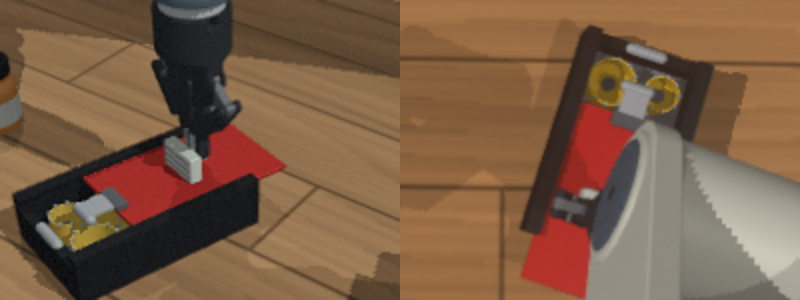

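The bar is in contact with the fingers and the cover has moved about 30 mm. The tab tip (crop 637,85) is about 32 mm from the ledge (646,52), so I keep pushing.

Call:
carry_out(targets=[{"dp":[-5,0,0],"yaw":0},{"dp":[-10,0,0],"yaw":0},{"dp":[-15,0,0],"yaw":0},{"dp":[-20,0,0],"yaw":0},{"dp":[-24,0,0],"yaw":0},{"dp":[-28,0,0],"yaw":0},{"dp":[-28,0,0],"yaw":0}])

```text
clock: 4.8
eef_pos: [536.9, -189.6, 67.7]
tcp_rot: [3.142, 0.001, 2.837]
contact_force: [-0.4, 0.1, -0.2]
opening: -0.001
grasp_force: 0.0
```

```bash
python3 st.py
python3 - <<'E'
from h import *
a=r.grab_frame("scene");b=r.grab_frame("top")
f=lambda i,x,y:cv2.resize(i[y:y+150,x:x+200],None,fx=2,fy=2)
cv2.imwrite("pics/c3.png",np.hstack([f(a,190,50),f(b,310,150)])[:,:,::-1])
E
```

```text
4.8 [ 536.9 -189.6   67.7] [3.142e+00 1.000e-03 2.837e+00] along 40.4 across 0.1 F [-0.4  0.1 -0.2] -0.0007682556637865781
```

View pics/c3.png

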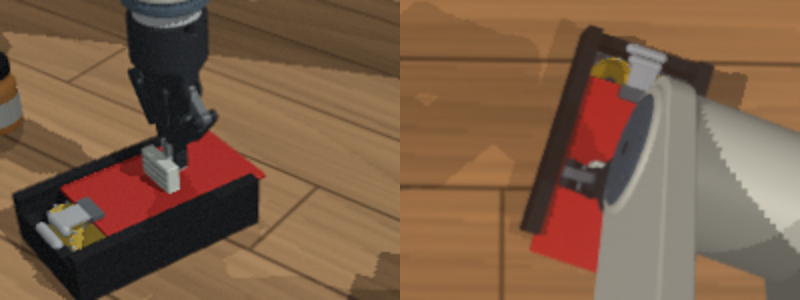

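The tab tip is now almost at the ledge. I'll go on in smaller steps and watch the force.

Call:
carry_out(targets=[{"dp":[-3,0,0],"yaw":0},{"dp":[-6,0,0],"yaw":0},{"dp":[-9,0,0],"yaw":0},{"dp":[-12,0,0],"yaw":0},{"dp":[-12,0,0],"yaw":0}])

```text
clock: 5.52
eef_pos: [548.3, -193.3, 67.6]
tcp_rot: [-3.142, 0.001, 2.837]
contact_force: [-0.5, -0.1, -0.1]
opening: 0.004
grasp_force: 0.2
```

Call:
carry_out(targets=[{"dp":[-3,0,0],"yaw":0},{"dp":[-6,0,0],"yaw":0},{"dp":[-6,0,0],"yaw":0}])

```text
clock: 5.9
eef_pos: [554.3, -195.1, 67.8]
tcp_rot: [-3.142, 0.001, 2.837]
contact_force: [0.0, 0.7, 0.3]
opening: 0.004
grasp_force: 0.0
```

Call:
carry_out(targets=[{"dp":[-3,0,0],"yaw":0},{"dp":[-5,0,0],"yaw":0},{"dp":[-5,0,0],"yaw":0}])

```text
clock: 6.28
eef_pos: [558.3, -196.4, 67.6]
tcp_rot: [-3.142, -0.0, 2.837]
contact_force: [-0.1, 0.5, 0.1]
opening: -0.003
grasp_force: 0.3
```

```bash
python3 st.py
python3 - <<'E'
from h import *
a=r.grab_frame("scene");b=r.grab_frame("top")
f=lambda i,x,y:cv2.resize(i[y:y+100,x:x+133],None,fx=3,fy=3)
cv2.imwrite("pics/c4.png",np.hstack([f(a,190,90),f(b,370,150)])[:,:,::-1])
E
```

```text
6.275 [ 558.3 -196.4   67.6] [-3.142 -0.     2.837] along 62.9 across 0.1 F [-0.1  0.5  0.1] -0.002546559455555625
```

View pics/c4.png

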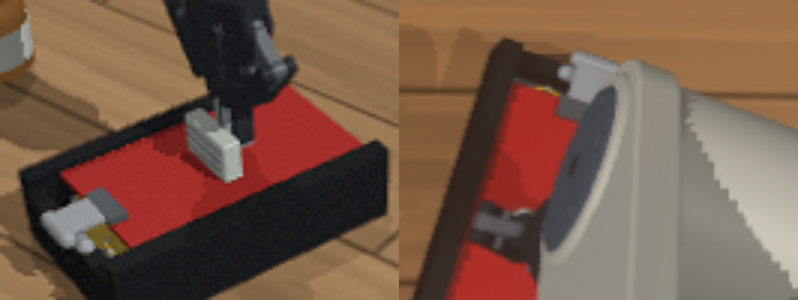

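The tab now overlaps the ledge strip, but a gap still shows between the cover's front edge and the front wall, so it is not home yet. I'll keep pushing.

Call:
carry_out(targets=[{"dp":[-3,0,0],"yaw":0},{"dp":[-5,0,0],"yaw":0},{"dp":[-5,0,0],"yaw":0}])

```text
clock: 6.75
eef_pos: [558.5, -196.4, 66.9]
tcp_rot: [3.141, -0.01, 2.837]
contact_force: [-15.6, 3.8, 11.1]
opening: 0.005
grasp_force: 8.3
```

Call:
carry_out(targets=[{"dp":[-3,0,0],"yaw":0},{"dp":[-5,0,0],"yaw":0},{"dp":[-5,0,0],"yaw":0}])

```text
clock: 7.12
eef_pos: [558.7, -196.4, 66.3]
tcp_rot: [3.141, -0.019, 2.837]
contact_force: [-31.1, 9.0, 23.6]
opening: -0.002
grasp_force: 16.4
```

Position has stalled at 31 N, well above the ledge force, so the cover should be at its stop. I'll back off, lift and check.

Call:
carry_out(targets=[{"dp":[10,0,0],"yaw":0},{"dp":[30,0,0],"yaw":0},{"dp":[40,0,-30],"yaw":0},{"dp":[60,0,-80],"yaw":0},{"dp":[90,50,-130],"yaw":0},{"dp":[110,110,-160],"yaw":0},{"dp":[130,170,-180],"yaw":0},{"dp":[140,230,-180],"yaw":0},{"dp":[140,290,-180],"yaw":0},{"dp":[140,290,-180],"yaw":0}])

```text
clock: 8.38
eef_pos: [522.1, 122.4, 248.2]
tcp_rot: [3.14, 0.002, 2.84]
contact_force: [-0.3, -0.1, -1.1]
opening: -0.003
grasp_force: 0.0
```

```bash
python3 st.py
python3 - <<'E'
from h import *
a=r.grab_frame("scene");b=r.grab_frame("top")
f=lambda i,x,y:cv2.resize(i[y:y+100,x:x+133],None,fx=3,fy=3)
cv2.imwrite("pics/c5.png",np.hstack([f(a,190,90),f(b,350,150)])[:,:,::-1])
for v in measure(b):print(v)
E
```

```text
8.375 [522.1 122.4 248.2] [3.14e+00 2.00e-03 2.84e+00] along -67.3 across 293.4 F [-0.3 -0.1 -1.1] -0.003320773825601518
((572.968505859375, -203.22476196289062), (101.07762145996094, 184.64236450195312), 72.27880096435547)
[[ 469.6448  -223.26422]
 [ 645.52563 -279.46667]
 [ 676.29224 -183.1853 ]
 [ 500.41138 -126.98285]]
[421.11864407 226.1440678 ]
[ 576.05299759 -201.2229015    81.        ]
((575.669189453125, -202.0611572265625), (46.091007232666016, 9.158042907714844), 72.28013610839844)
```

View pics/c5.png

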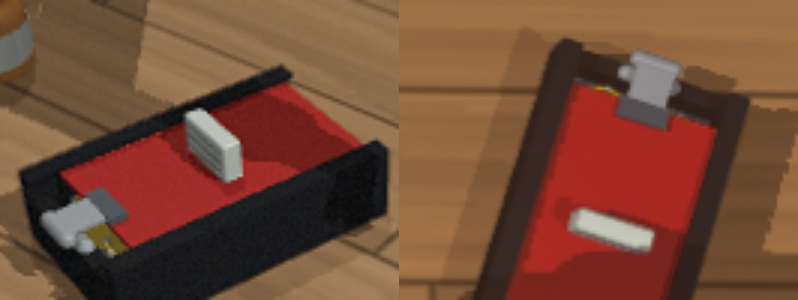

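The bar moved about 81 mm and has not slid back. In the top crop the tab tip (655,57) lies about 8 mm beyond the ledge (655,70), which fits it having clicked over. The arm is clear of both cases.

```bash
python3 -c "
from rig import r
print(r.sign_off())"
```

```text
the job is handed in; nothing more can be done
None
```

I slid the red cover about 81 mm to its stop, where it held against a 31 N push, and the last picture shows its tab past the ledge. The arm is clear, the blue cover was not touched, and the job is handed in; no verdict came back.

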